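Turn an empty stack-nest tote and lock it on the tote of finished boards

ROBOT

A 6-joint arm with a two-finger parallel gripper is mounted at the origin on the work surface. World frame = base frame: x ahead of the robot, y to its left, z up, the work surface at z = 0. Lengths are in m, angles in rad, forces in N, time in s.
With the tool pointing down it reaches from about 0.325 to 0.75 m from the base axis. Payload 7.6 kg.
Tool frame: the origin (TCP) lies at the very end of the fingers, on their centre line; the grasp point (between the pads) lies 19 mm behind it (arm.grasp_offset is the z of the grasp point in the tool frame, in m); z points along the fingers, y is the line along which they close (so a half turn about z gives the same grasp; the last joint's range is limited). The gripper opens to 85 mm and grips with 20 to 120 N. Pads are 22 mm wide; open, the fingers measure 114 mm over their backs; the gripper's body (76 mm by 85 mm) begins 54 mm behind the grasp point. The pads swing forward as they close: fully open they stand 13 mm farther back than shut.
Start: joints at [1.247, 0.052, 1.401, -0, 1.689, -0.07], TCP at [0.132, 0.508, 0.208] pointing down, gripper open.
Joint ranges: [-2.9, 2.9], [-0.91, 2.17], [0.12, 2.37], [-1.06, 4.2], [0.26, 2.73], [-2.93, 2.93]. Speed limits (rad/s): [2.57, 2.57, 3.01, 3.14, 3.14, 3.14].

INTERFACE

Orientations are given as a unit quaternion [x, y, z, w].
In Python, from plant import arm gives the robot as it stands.
- The arm moves only by the tool move_arm, never from a script. Its argument "series" is text: rows parted by semicolons, each of 7 numbers parted by spaces: the shift along the world's x, y, z in mm, then the turn, a rotation vector about the world's x, y, z in rad, then the finger opening in mm, from 0 to 85.4. In form: tx ty tz rx ry rz claw; .... A call has 1 to 20 rows; each row shifts and turns the commanded pose from where the row before left it; what a row does not reach is not made up. A row lasts 1/8 s, in which the tool goes at most 62.5 mm and 10.7 degrees, less where a joint would pass 70% of its speed; a pose out of reach is approached as far as the arm can. A call with a gripper value outside its range is refused whole. The fingers move at their own pace and stop on an object; the grip force is fixed at half the most. Time passes only in rows, so rows that do not move let the fingers close. It gives the time, the measured TCP pose, the force and the opening at its end, in the units of the state.
- arm.observe(): the state, without advancing time (a new reading comes with each control period).
- arm.get_image(name): name is "scene" or "top"; returns the picture (384x512x3 uint8, red, green, blue); there is no depth.
- arm.get_calibration(name): a dict with "fov_y" (degrees; the focal length in pixels is half the picture's height over the tangent of half this angle, whatever the lens; pixels are square), "cx", "cy" (the principal point, pixels), "k1" (the pictures are not rectified: a ray, as slopes to the right and down, at radius r is drawn at 1 + k1 r^2 times it, then the intrinsics apply), "origin" and "rotation" of the camera in the world. Camera axes: x right, y up, looking along -z (the intrinsics and any distortion apply to the point x, -y, -z); pixel columns grow to the right and rows downward; lengths in m; the calibration is good to about 2 mm. A picture is of the moment at which its call begins. get_calibration takes no time and is no camera call.
- arm.finish_job(): hands the job in, once; it reports no verdict.
The state is a dict: "time_s": time; "joints": joint angles; "joint_velocities": joint speeds; "joint_torque": joint torques, N m; "tool_pos": TCP position; "eef_rot": TCP orientation; "wrist_force": force on the tool from outside, world axes, zero at the start; "moment": the same for the moment, N m; "grip_width": finger opening in m.
Only numpy, scipy, OpenCV 4.12 (cv2) and the standard library are available. Lean on these libraries where they do the work, as an engineer would, in place of code of your own. Each camera call takes 0.05 s, during which the arm holds its last target. There are 200 camera calls.

TASK

Take the upper of the two nested empty totes out of the other, turn it half a turn so that it stacks instead of nesting, and set it gently on the docked tote of finished boards without touching the boards. Slide it gently under the keeper lips to the end stops and on until the tote of boards has taken up its play against the dock fence, lean on it there for about a second with a steady push of about 13 N (at no time more than 25 N), and leave it fully home, level and released. Leave the other things where they are.

Things in the scene. Friction and masses are not known exactly. Their poses are not given: they have to be found in the camera images.
- tote_mid (a point): Centre, half-way up, of the tote to move: upper of two nested alike plastic totes, 126 long (x) x 66 wide (y) x 62 mm tall, 0.13 to 0.25 kg. x points to its scooped end, z up. Underside 31 mm below. Lower half narrow, 88 x 44 mm. Upper half a band with upright sides, 126 x 66 mm outside, 3 mm thick, from 3 mm above this point to 31 mm above: grip it across the 66 mm
- tote_scoop (a point): Middle of that tote's scooped end wall (rim dips 16 mm), 61.5 mm from its centre along its x. Same way round as the tote below (scooped ends together) the feet pass between the ribs and it nests, 34 mm above the lower one, as at the start; half a turn round (scooped ends opposite) the feet land on shelves and it stacks, 51 mm above the lower one
- tote_foot (a point): Underside of one of that tote's four feet, which stick out sideways at the very bottom at x = -38 and +10 mm from its centre, at both sides. Each is 10 mm long, 5 mm tall and reaches 28 mm from the middle line. Axes as tote_mid
- nestbase_mid (a point): Centre (31 mm above its underside) of the second tote, empty, of the same shape, loose on the bench, in which the first is nested; axes as tote_mid. Rim 62 mm above the bench. It stays where it is
- seat (a point): Where tote_mid must be when stacked fully home on the docked tote of boards (moves with it): over its centre, 88 mm above the bench. Axes of the docked tote: +x to its scooped end, the way to slide home (the stacked tote's own x then points to -x), z up. Set the turned tote down 6 to 14 mm short of home (10 is the middle), within 2 mm sideways, then slide it +x to the stops
- loaded: The tote of boards, same shape, on a thin sledge in a fixed low dock plate; underside 6 mm, rim 68 mm above the bench; origin on the bench under its centre, axes as seat. Inside its band (60 mm wide) four ribs have tops (shelves) 57 mm above the bench, 24 mm long. It slides in the dock, against about 3.5 N, along its x: towards +x by a play of 3 to 16 mm that differs each time, then it meets a rigid fence
- stops: The four end stops, one at the +x end of each shelf, part of the tote of boards (origin and axes as loaded). Foot-side faces at x = +43 and -5 mm. A keeper lip, 3 mm thick, flush with the rim, overhangs the last 6 mm of shelf before each stop, with 8 mm of height below it. Only with the feet at the stops and the sledge at the fence can the push rise to 13 N
- boards: Four finished circuit boards standing in the docked tote, tops 49 mm above the bench (origin: on the bench below that tote's centre). They clear a stacked tote by 8 mm; a nested one would crush them
- ironstand: bystander: soldering-iron stand with a wire coil, about 100 x 65 x 110 mm; origin at the centre of its underside
- spool: bystander: solder spool, 52 mm wide, 38 mm tall; origin at the centre of its underside
- driver: bystander: screwdriver lying down; origin at the centre of its underside
- meter: bystander: multimeter lying flat, 140 x 75 x 32 mm; origin at the centre of its underside
- flux: bystander: small flux jar, 44 mm wide, 50 mm tall; origin at the centre of its underside
- pcb: bystander: small circuit board lying flat, 50 x 35 x 4 mm; origin at the centre of its underside
- capacitor: bystander: standing capacitor, 16 mm wide, 20 mm tall; origin at the centre of its underside
Things that resemble listed ones, but are neither listed nor needed, are in the scene too. What is shaped like the part that bears seat but red is not meant.

How it is judged:
By the outcome, as a careful person would: the job done as asked, in the order asked, and still so for the second after the job is handed in, with the robot touching nothing.
It also fails if it takes over 54 s, if anything falls off the work surface, if the arm or the gripper's body presses on something with over 40 N, if the wrist force passes 120 N, or if a joint passes its speed limit or range.

## Working session

There is one attempt and no reset: what is moved stays moved. The work goes in short steps, Python scripts to look and compute and a tool call to move; the robot and the scene stay as the last step left them, time stands still between calls to the robot, and variables do not carry over. Pictures are saved under pics/ and viewed, on a budget of 10 in all, crops included, one or two more only if the job needs it, and the job is handed in when it is done.

Besides the shell and the picture viewer there is one more tool, called after "Emit:" as a command line: name --argument value ..., lists and objects as JSON in quotes. move_arm: Moves the arm, as the interface text tells. Its arguments: {"type":"object","properties":{"series":{"type":"string"}},"required":["series"]}

```bash
ls; mkdir -p pics
python3 - <<'E'
from plant import arm
import cv2
for n in("scene","top"):
    cv2.imwrite(f"pics/{n}0.png",cv2.resize(arm.get_image(n)[:,:,::-1],(800,600),interpolation=cv2.INTER_CUBIC))
    print(arm.get_calibration(n))
print(arm.observe(), arm.grasp_offset)
E
```

```text
pics
{'fov_y': 50.12312137869492, 'cx': 260.4655466456812, 'cy': 192.54226693188173, 'k1': -0.14636137764408358, 'origin': array([1.12441327, 0.52096058, 1.12096962]), 'rotation': array([0.1315547 , 0.29549982, 0.86088671, 0.39274328])}
{'fov_y': 54.357634094699335, 'cx': 261.2891303305147, 'cy': 191.56829716550715, 'k1': -0.046316791187270924, 'origin': array([0.43424121, 0.00928869, 1.08000305]), 'rotation': array([-0.01916638,  0.0348135 ,  0.7143806 , -0.69862796])}
{'time_s': 0.1, 'joints': array([ 1.24670658e+00,  5.27708091e-02,  1.40164905e+00,  2.59846126e-05,
        1.68859800e+00, -7.03192054e-02]), 'joint_velocities': array([-0.00030289, -0.00360528, -0.00166887,  0.00037789,  0.00057141,
        0.00115047]), 'joint_torque': array([ 9.29508751e-04, -3.82587826e+01, -3.60984743e+01, -1.11974116e-04,
        4.83402953e-03, -7.90610756e-06]), 'tool_pos': array([0.1316852 , 0.50789652, 0.20674517]), 'eef_rot': array([ 1.26543534e-01,  9.91960799e-01, -6.96265805e-04, -1.52273180e-04]), 'wrist_force': array([-0.21196417,  0.95425268,  0.56136172]), 'moment': array([ 0.02489895, -0.05361506, -0.0290096 ]), 'grip_width': 0.08517869037635604} -0.0187
```

View pics/scene0.png

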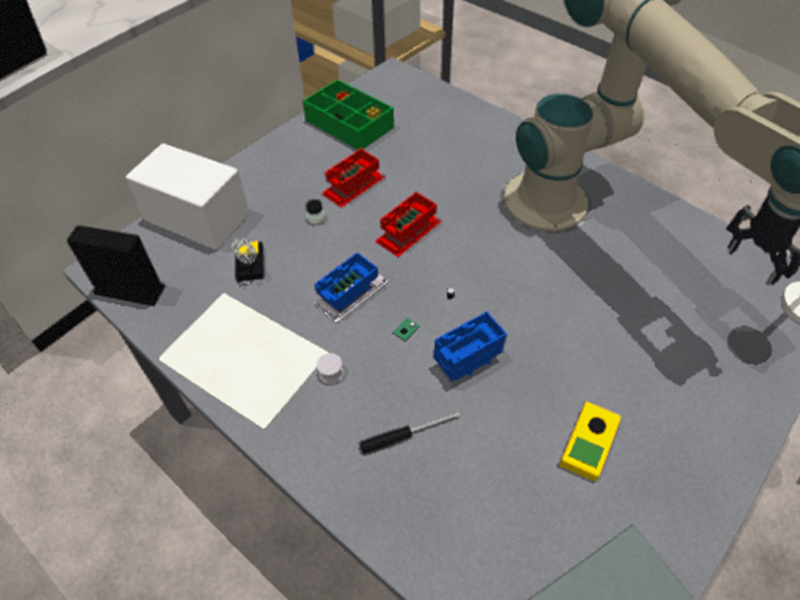

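View pics/top0.png

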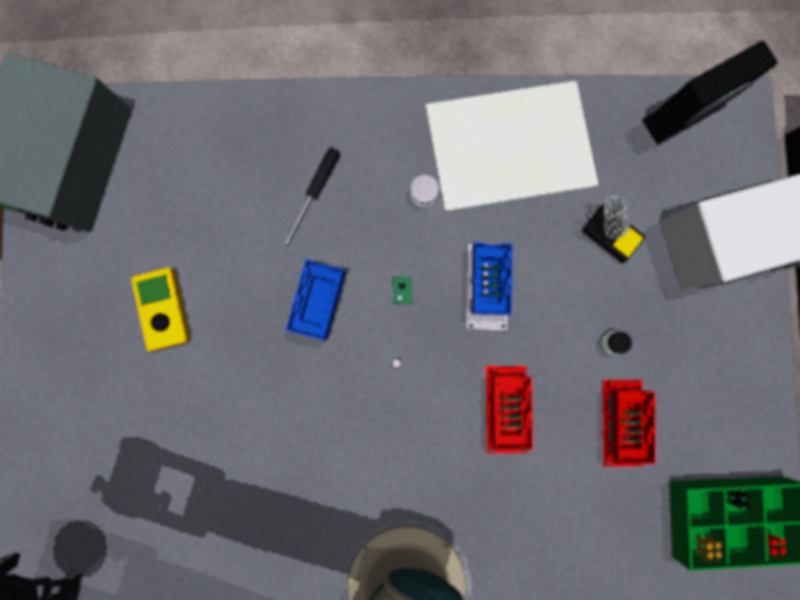

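Two blue totes: the empty nested stack at top (317,300) / scene (470,347), and the one with boards at top (490,280) / scene (347,283). The red ones at top (510,410) and (630,425) are the decoys. I'll make one enlarged crop of the blue ones.

```bash
cat > h.py <<'E'
from plant import arm
import numpy as np, cv2
from scipy.spatial.transform import Rotation as R
def cal(n):
    c=arm.get_calibration(n); f=192/np.tan(np.radians(c['fov_y']/2))
    K=np.array([[f,0,c['cx']],[0,f,c['cy']],[0,0,1]]); D=np.array([c['k1'],0,0,0,0.])
    return K,D,np.array(c['origin']),R.from_quat(c['rotation']).as_matrix()@np.diag([1,-1,-1])
def rays(n,px):
    K,D,o,M=cal(n)
    u=cv2.undistortPoints(np.array(px,float).reshape(-1,1,2),K,D,None,None,None).reshape(-1,2)
    return o,np.c_[u,np.ones(len(u))]@M.T
def onplane(n,px,z):
    o,d=rays(n,px); return o+d*((z-o[2])/d[:,2])[:,None]
def proj(n,P):
    K,D,o,M=cal(n); r,_=cv2.Rodrigues(M.T)
    return cv2.projectPoints(np.array(P,float).reshape(-1,1,3),r,-M.T@o,K,D)[0].reshape(-1,2)
def crop(n,cx,cy,w,h,s,im=None):
    im=arm.get_image(n) if im is None else im
    x0,y0=int(cx-w/2),int(cy-h/2)
    return cv2.resize(im[y0:y0+h,x0:x0+w,::-1],None,fx=s,fy=s,interpolation=cv2.INTER_CUBIC),x0,y0
E
python3 - <<'E'
from h import *
t=arm.get_image("top");s=arm.get_image("scene");np.savez("im0.npz",t=t,s=s)
L=[crop(n,x,y,66,50,6,i)  for n,x,y,i in(("top",203,191,t),("top",314,182,t),("scene",301,222,s),("scene",223,182,s))]
print([l[1:] for l in L])
cv2.imwrite("pics/c1.png",np.vstack([np.hstack([L[0][0],L[1][0]]),np.hstack([L[2][0],L[3][0]])]))
for n,i,boxes in(("top",t,((170,160,66,62),(285,145,58,70))),("scene",s,((265,195,70,55),(190,155,66,55)))):
    for x,y,w,h in boxes:
        c=i[y:y+h,x:x+w].astype(int)
        m=((c[...,2]>c[...,0]*2)&(c[...,2]>c[...,1]*1.5)&(c[...,2]>60)).astype(np.uint8)
        cs=max(cv2.findContours(m,0,2)[0],key=cv2.contourArea)
        b=cv2.boxPoints(cv2.minAreaRect(cs))+[x,y]
        print(n,cv2.contourArea(cs),b.round(1).tolist())
E
```

```text
[(170, 166), (281, 157), (268, 197), (190, 157)]
top 1235.0 [[182.1, 211.2], [195.0, 164.6], [221.3, 171.9], [208.4, 218.5]]
top 1068.0 [[302.0, 155.0], [327.0, 155.0], [327.0, 201.0], [302.0, 201.0]]
scene 1194.5 [[272.9, 219.8], [314.0, 196.7], [329.0, 223.5], [287.8, 246.5]]
scene 796.0 [[199.5, 182.4], [231.5, 158.4], [245.8, 177.4], [213.8, 201.4]]
```

View pics/c1.png

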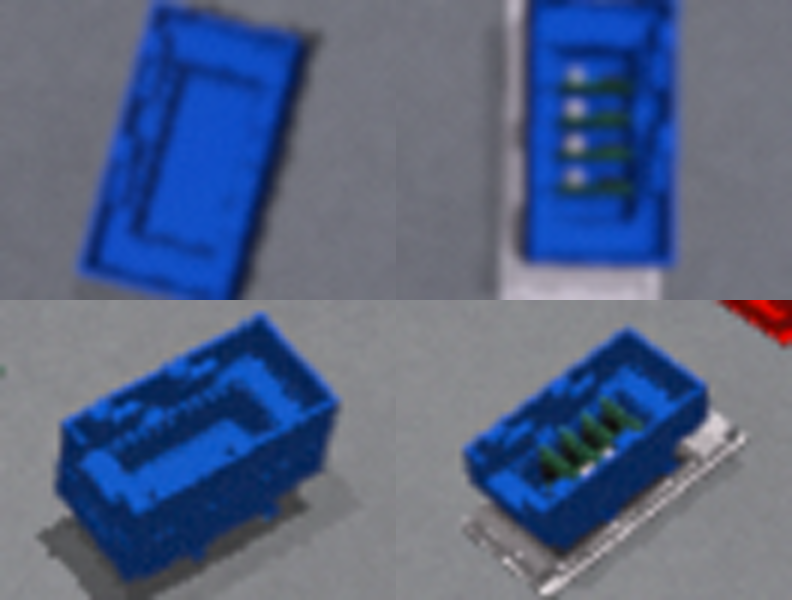

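Run:
```python
from h import *
d=np.load("im0.npz");t=d['t'];s=d['s']
for nm,(x,y,w,h),z in(("nest",(170,155,66,72),.096),("load",(285,145,58,70),.068)):
    c=cv2.resize(t[y:y+h,x:x+w],None,fx=8,fy=8,interpolation=cv2.INTER_CUBIC).astype(int)
    for th in(120,150):
        m=((c[...,2]>th)&(c[...,2]>c[...,0]*2)&(c[...,2]>c[...,1]*1.5)).astype(np.uint8)
        cs=max(cv2.findContours(m,0,2)[0],key=cv2.contourArea)
        p=cv2.convexHull(cs).reshape(-1,2)/8-.5+.0625+[x,y]
        P=onplane("top",p,z)[:,:2]*1000
        print(nm,th,cv2.minAreaRect(P.astype(np.float32)),cv2.boxPoints(cv2.minAreaRect(P.astype(np.float32))).round(1).tolist())
def pic(n,im,x,y,w,h,k):
    return cv2.convertScaleAbs(cv2.resize(im[y:y+h,x:x+w,::-1],(w*k,h*k),interpolation=cv2.INTER_CUBIC),alpha=1.6)
a=pic("s",s,272,195,56,54,7);b=pic("s",s,194,155,56,54,7)
a2=pic("t",t,178,160,50,60,6)[:222] 
cv2.imwrite("pics/c2.png",np.hstack([a,b]))
```

```text
nest 120 ((513.6449584960938, 145.9107666015625), (67.9237289428711, 127.43741607666016), 73.73542785644531) [[443.0, 131.1999969482422], [565.2999877929688, 95.5], [584.2999877929688, 160.6999969482422], [462.0, 196.39999389648438]]
nest 150 ((512.5487060546875, 147.0279541015625), (66.38468170166016, 124.0324935913086), 73.69609069824219) [[443.70001220703125, 132.60000610351562], [562.7999877929688, 97.80000305175781], [581.4000244140625, 161.5], [462.29998779296875, 196.3000030517578]]
load 120 ((546.6048583984375, -162.29685974121094), (68.3993148803711, 126.90858459472656), 86.99385833740234) [[481.3999938964844, -193.10000610351562], [608.2000122070312, -199.8000030517578], [611.7999877929688, -131.5], [485.0, -124.80000305175781]]
load 150 ((546.4005737304688, -163.0992431640625), (66.77600860595703, 126.5845947265625), 86.99201965332031) [[481.3999938964844, -193.10000610351562], [607.9000244140625, -199.8000030517578], [611.4000244140625, -133.10000610351562], [484.8999938964844, -126.4000015258789]]
```

View pics/c2.png

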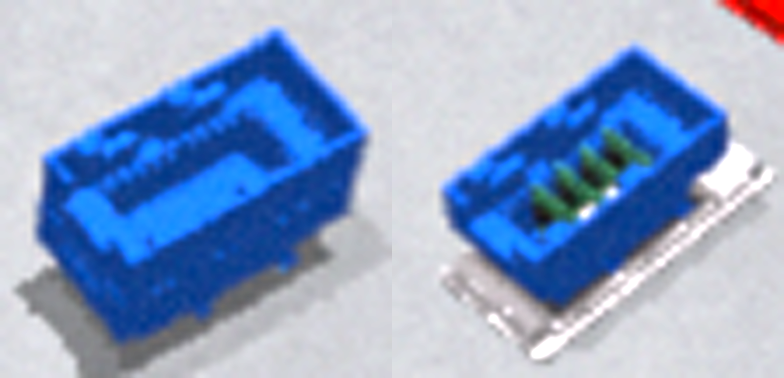

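Run:
```python
from h import *
d=np.load("im0.npz");s=d['s']
def T(c,a,p): 
    a=np.radians(a);p=np.array(p,float)
    return np.c_[c[0]+p[:,0]*np.cos(a)-p[:,1]*np.sin(a),c[1]+p[:,0]*np.sin(a)+p[:,1]*np.cos(a),p[:,2]]/1000
N=((513.3,146.2),-16.3,96);L=((546.5,-162.8),-3.0,68)
for nm,(c,a,z) in(("nest",N),("load",L)):
    im=arm.get_image if 0 else s
    for sg in(1,-1):
        px=proj("scene",T(c,a,[(sg*(63 if sg>0 else 60),y,z-dz) for y in(-12,0,12) for dz in(3,8,13,20,26)]))
        v=[cv2.getRectSubPix(s,(1,1),tuple(map(float,p)))[0,0].tolist() for p in px]
        print(nm,sg,px[5].round(1),[x[2] for x in v])
print((proj("scene",T(N[0],N[1],[(10,28,2),(-38,28,2),(-10,28,2),(38,28,2)]))-[272,195])*7)
for c,a,z in(N,L):
  ca=np.array([(sx*63,sy*33,z) for sx,sy in((1,1),(1,-1),(-1,-1),(-1,1))])
  print(((proj("scene",T(c,a,ca))-([272,195] if z==96 else [194,155]))*7+([0,0] if z==96 else [392,0])).round().tolist())
```

```text
nest 1 [284.4 225. ] [141, 177, 193, 136, 97, 201, 198, 184, 134, 103, 200, 176, 150, 99, 88]
nest -1 [317.2 206.8] [140, 103, 90, 88, 96, 125, 96, 89, 90, 102, 132, 100, 89, 89, 103]
load 1 [207.7 187.4] [118, 162, 174, 128, 100, 200, 196, 184, 130, 92, 198, 173, 134, 99, 90]
load -1 [234.7 167.1] [123, 97, 90, 92, 112, 121, 95, 90, 91, 104, 119, 96, 90, 116, 145]
[[209.88527147 309.94826196]
 [294.29162969 261.02543118]
 [245.32415646 289.42813692]
 [159.62421402 338.99982828]]
[[132.0, 261.0], [44.0, 152.0], [277.0, 25.0], [368.0, 127.0]]
[[534.0, 261.0], [442.0, 185.0], [635.0, 43.0], [728.0, 113.0]]
```

The stack is at (513,146) with yaw −16.3°, and the docked tote at (546.5,−163) with yaw −3.0°. Sizes match the given 126×66. Both scooped ends face world +x: the rim dip shows only at that end, and the visible feet agree. I'll go over the stack.

Emit:
move_arm --series "32 -30 0 0 0 -0.003 85; 32 -30 0 0 0 -0.003 85; 32 -30 0 0 0 -0.003 85; 32 -30 0 0 0 -0.003 85; 32 -30 0 0 0 -0.003 85; 32 -30 0 0 0 -0.003 85; 32 -30 0 0 0 -0.003 85; 32 -30 0 0 0 -0.003 85; 32 -30 0 0 0 -0.003 85; 32 -30 -20 0 0 -0.003 85; 32 -30 -20 0 0 0 85; 29.6 -31.7 -20 0 0 0 85; 0 0 0 0 0 0 85; 0 0 0 0 0 0 85"

```text
time_s: 1.95
tool_pos: [0.5133, 0.1468, 0.1477]
eef_rot: [0.142, 0.99, 0.0, -0.0]
wrist_force: [-0.2, -0.5, 0.1]
grip_width: 0.0851
```

Emit:
move_arm --series "0 0 -20 0 0 0 85; 0 0 -20 0 0 0 85; 0 0 -20 0 0 0 85; 0 0 -15 0 0 0 85; 0 0 -14.7 0 0 0 85; 0 0 0 0 0 0 71; 0 0 0 0 0 0 71; 0 0 0 0 0 0 71"

```text
time_s: 2.95
tool_pos: [0.5139, 0.1466, 0.0587]
eef_rot: [0.141, 0.99, 0.0, 0.001]
wrist_force: [0.2, 0.3, -0.0]
grip_width: 0.0709
```

Run:
```python
from h import *
print(arm.observe()['wrist_force'],arm.observe()['grip_width'])
a,x,y=crop("scene",301,215,80,80,7); cv2.imwrite("pics/g1.png",cv2.convertScaleAbs(a,alpha=1.5)); print(x,y)
```

```text
[ 0.21016652  0.28925238 -0.02738412] 0.07091510307095884
261 175
```

View pics/g1.png

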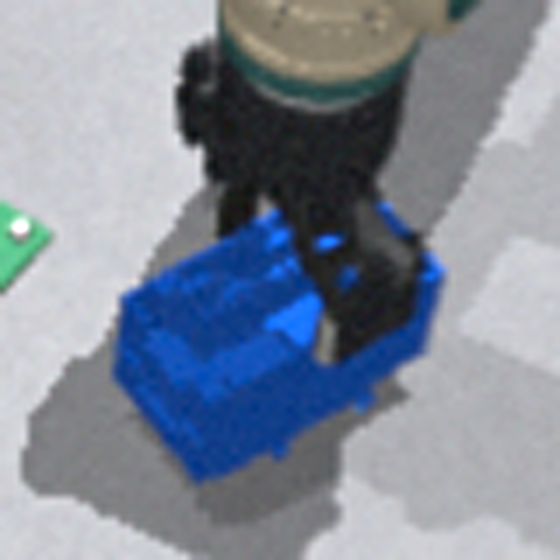

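The fingers straddle the tote without contact at 71 mm, with the near pad at crop (332,340), about mid-side. I'll close.

Emit:
move_arm --series "0 0 0 0 0 0 69; 0 0 0 0 0 0 69; 0 0 0 0 0 0 67.5; 0 0 0 0 0 0 67.5"

```text
time_s: 3.5
tool_pos: [0.5134, 0.1465, 0.0578]
eef_rot: [0.141, 0.99, 0.0, -0.0]
wrist_force: [-0.2, -0.8, 0.8]
grip_width: 0.0672
```

Emit:
move_arm --series "0 0 0 0 0 0 60; 0 0 0 0 0 0 60; 0 0 0 0 0 0 60; 0 0 0 0 0 0 60; 0 0 2 0 0 0 60; 0 0 2 0 0 0 60; 0 0 3 0 0 0 60; 0 0 3 0 0 0 60"

```text
time_s: 4.5
tool_pos: [0.5133, 0.1465, 0.0678]
eef_rot: [0.141, 0.99, 0.0, -0.0]
wrist_force: [0.0, -0.1, -1.8]
grip_width: 0.064
```

Emit:
move_arm --series "0 0 5 0 0 0 60; 0 0 10 0 0 0 60; 0 0 15 0 0 0 60; 0 0 20 0 0 0 60; 0 0 25 0 0 0 60; 0 0 25 0 0 0 60; 0 0 10 0 0 0 60; 0 0 0 0 0 0 60; 0 0 0 0 0 0 60"

```text
time_s: 5.62
tool_pos: [0.5129, 0.1464, 0.1766]
eef_rot: [0.141, 0.99, -0.0, -0.001]
wrist_force: [0.6, -0.9, -2.7]
grip_width: 0.0638
```

Run:
```python
from h import *
print(arm.observe()['wrist_force'],arm.observe()['moment'])
a,x,y=crop("scene",301,205,90,90,6); cv2.imwrite("pics/g2.png",cv2.convertScaleAbs(a,alpha=1.5)); print(x,y)
```

```text
[ 0.60126578 -0.85288011 -2.65149911] [ 0.0132102   0.01014475 -0.0134472 ]
256 160
```

View pics/g2.png

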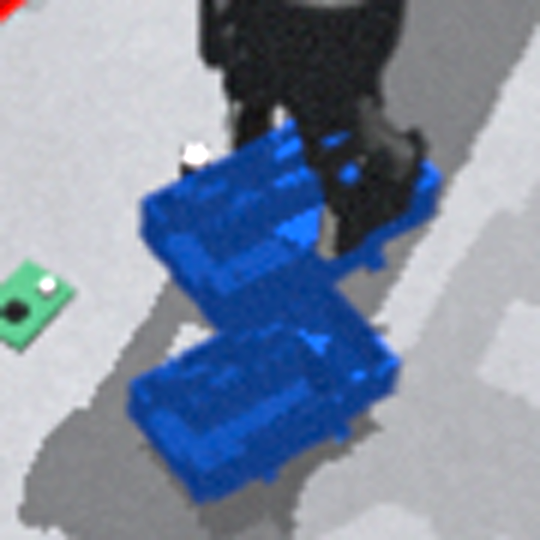

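The upper tote lifted cleanly and the base stayed. Next is the transfer with the half turn.

Emit:
move_arm --series "1.3 -17.2 0 0 0 -0.1616 60; 1.3 -17.2 0 0 0 -0.1616 60; 1.3 -17.2 0 0 0 -0.1616 60; 1.3 -17.2 0 0 0 -0.1616 60; 1.3 -17.2 0 0 0 -0.1616 60; 1.3 -17.2 0 0 0 -0.1616 60; 1.3 -17.2 0 0 0 -0.1616 60; 1.3 -17.2 0 0 0 -0.1616 60; 1.3 -17.2 0 0 0 -0.1616 60; 1.3 -17.2 0 0 0 -0.1616 60; 1.3 -17.2 0 0 0 -0.1616 60; 1.3 -17.2 0 0 0 -0.1616 60; 1.3 -17.2 0 0 0 -0.1616 60; 1.3 -17.2 0 0 0 -0.1616 60; 1.3 -17.2 0 0 0 -0.1616 60; 1.3 -17.2 0 0 0 -0.1616 60; 1.3 -17.2 0 0 0 -0.1616 60; 1.1 -16.4 0 0 0 -0.1616 60; 0 0 -20 0 0 0 60; 0 0 -20 0 0 0 60"

```text
time_s: 8.18
tool_pos: [0.5362, -0.1624, 0.1363]
eef_rot: [1.0, -0.026, -0.001, -0.0]
wrist_force: [-0.5, 0.5, -2.3]
grip_width: 0.0642
```

Emit:
move_arm --series "0 0 0 0 0 0 60; 0 0 0 0 0 0 60; 0 0 0 0 0 0 60"

```text
time_s: 8.55
tool_pos: [0.5371, -0.1624, 0.1389]
eef_rot: [1.0, -0.025, 0.001, 0.0]
wrist_force: [0.4, -0.2, -2.6]
grip_width: 0.0639
```

Run:
```python
from h import *
o=arm.observe(); p=o['tool_pos']*1000
M=R.from_quat(o['eef_rot']).as_matrix(); yaw=np.degrees(np.arctan2(M[1,1],M[0,1]));print(p,yaw,M[:,2],o['wrist_force'],o['joints'])
def T(c,a,q): 
    a=np.radians(a);q=np.array(q,float)
    return np.c_[c[0]+q[:,0]*np.cos(a)-q[:,1]*np.sin(a),c[1]+q[:,0]*np.sin(a)+q[:,1]*np.cos(a),q[:,2]]/1000
ca=lambda z:[(63,33,z),(63,-33,z),(-63,-33,z),(-63,33,z)]
out=[]
for n,c0 in(("scene",(223,170)),("top",(318,182))):
    im=arm.get_image(n); np.save(n+"1.npy",im)
    a,x,y=crop(n,*c0,66,72,6,im); a=cv2.convertScaleAbs(a,alpha=1.4)
    for cc,ang,z,col in((p[:2],yaw+90,p[2]+7.2+31,(0,255,255)),((546.5,-162.8),-3,68,(0,0,255))):
        q=proj(n,T(cc,ang,ca(z))); print(n,q.round(1).tolist())
        for u in q: cv2.circle(a,tuple(((u-[x,y]+.5)*6).astype(int).tolist()),2,col,-1)
    out.append(a)
cv2.imwrite("pics/p1.png",np.hstack(out))
```

```text
[ 537.07090667 -162.42266401  138.90025561] -92.91813228819868 [ 1.58446541e-03 -7.31088798e-04 -9.99998477e-01] [ 0.41473117 -0.22041597 -2.56606783] [-3.59421247e-01  1.82532403e-01  1.39660994e+00 -1.27071072e-04
  1.56070994e+00  1.26230674e+00]
scene [[213.3, 168.7], [199.2, 157.7], [228.5, 137.1], [242.7, 147.1]]
scene [[214.3, 192.3], [201.1, 181.5], [228.7, 161.1], [242.0, 171.1]]
top [[309.7, 150.5], [336.4, 151.3], [335.8, 202.5], [308.8, 201.8]]
top [[303.8, 154.4], [327.7, 155.2], [327.0, 201.0], [302.9, 200.3]]
```

View pics/p1.png

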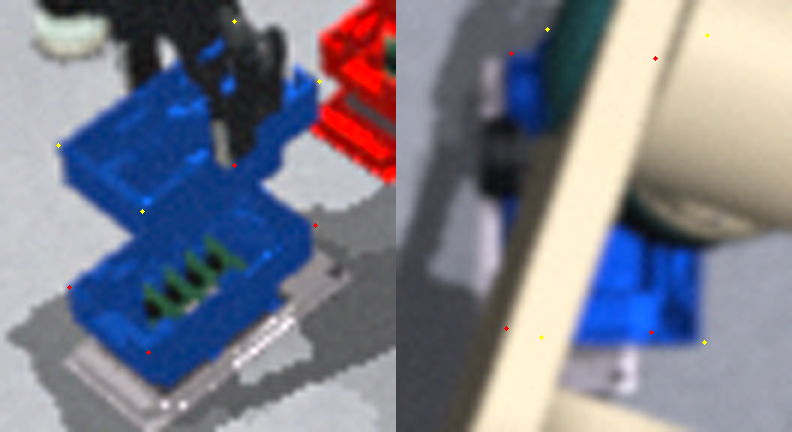

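Run:
```python
from h import *
t1=np.load("top1.npy").astype(float);t0=np.load("im0.npz")['t'].astype(float)
def edge(v): # blue-red crossing half level, last falling
    m=v.max()/2; i=max(k for k in range(len(v)-1) if v[k]>=m>v[k+1]); return i+(v[i]-m)/(v[i]-v[i+1])
for nm,t,xs,rows,z in(("up",t1,(325,350),(188,191,194,197),.1771),("load",t0,(318,340),(165,175,185,195),.068)):
    for r in rows:
        v=(t[r,xs[0]:xs[1],2]-t[r,xs[0]:xs[1],0]); print(nm,r,(onplane("top",[(xs[0]+edge(v),r)],z)[0]*1000).round(1))
for nm,t,cols,z in(("up",t1,(318,322,326,330),.1771),("load",t0,(308,313,318,323),.068)):
    for c in cols:
        v=(t[190:215,c,2]-t[190:215,c,0]); print(nm,c,(onplane("top",[(c,190+edge(v))],z)[0]*1000).round(1))
```

```text
up 188 [ 508.  -190.2  177.1]
up 191 [ 500.7 -190.3  177.1]
up 194 [ 493.3 -190.6  177.1]
up 197 [ 486.3 -177.   177.1]
load 165 [ 580.6 -197.5   68. ]
load 175 [ 553.1 -195.2   68. ]
load 185 [ 525.6 -194.4   68. ]
load 195 [ 498.2 -192.2   68. ]
up 318 [ 473.2 -148.5  177.1]
up 322 [ 473.1 -158.3  177.1]
up 326 [ 472.5 -168.1  177.1]
up 330 [ 471.5 -177.8  177.1]
load 308 [ 485.  -140.5   68. ]
load 313 [ 484.  -154.1   68. ]
load 318 [ 483.5 -167.8   68. ]
load 323 [ 482.6 -181.5   68. ]
```

Emit:
move_arm --series "0 0 -12 0 0 0 60; 0 0 -12 0 0 0 60; 0 0 -12 0 0 0 60; 0 0 0 0 0 0 60; 0 0 0 0 0 0 60"

```text
time_s: 9.28
tool_pos: [0.5368, -0.1624, 0.1021]
eef_rot: [1.0, -0.025, 0.0, 0.0]
wrist_force: [-0.3, -1.5, -2.9]
grip_width: 0.0642
```

```bash
cat > edge.py <<'E'
from h import *
def line(n,t,c,ang,z,pts,nrm):
    """local offsets (mm) along nrm at which blue falls to half, at rim points pts (local frame); + = outside expected"""
    a=np.radians(ang);Rm=np.array([[np.cos(a),-np.sin(a)],[np.sin(a),np.cos(a)]]); s=np.arange(-8,12,.25); r=[]
    for p in pts:
        W=np.array([np.r_[np.array(c)+Rm@(np.array(p)+k*np.array(nrm)),z] for k in s])/1000
        q=proj(n,W).astype(np.float32)
        v=[cv2.remap(t,q[:,0].reshape(1,-1),q[:,1].reshape(1,-1),cv2.INTER_LINEAR)[0].astype(float)][0]
        b=v[:,2]-v[:,0]; m=b[:24].mean()*0+45
        i=[k for k in range(len(b)-1) if b[k]>=m>b[k+1]]
        r.append(round(float(s[i[-1]]),1) if i else None)
    return r
E
python3 - <<'E'
from edge import *
o=arm.observe(); p=o['tool_pos']*1000; M=R.from_quat(o['eef_rot']).as_matrix(); yaw=np.degrees(np.arctan2(M[1,1],M[0,1]))+90
print(p,yaw,M[:,2])
d=np.load("im0.npz");L=((546.5,-162.8),-3.0,68)
U=(p[:2],yaw,p[2]+38.2)
ims={"scene":(arm.get_image("scene"),d['s']),"top":(arm.get_image("top"),d['t'])}
xs=[(x,-33) for x in(-50,-40,-30,-20,-10,0,10,20,30,40,50)]; ys=[(-63,y) for y in(-20,-10,0,10,20)]
for n,(a,b) in ims.items():
    for nm,im,(c,g,z) in(("up",a,U),("load",b,L)):
        print(n,nm,"-y side",line(n,im,c,g,z,xs,(0,-1)),"-x end",line(n,im,c,g,z,ys,(-1,0)))
np.savez("im2.npz",s=ims["scene"][0],t=ims["top"][0])
E
```

```text
[ 536.7671298  -162.35330621  102.0698838 ] -2.921545178943248 [ 3.61856990e-04 -2.36781002e-04 -9.99999906e-01]
scene up -y side [None, -6.2, None, None, 0.0, 0.2, 0.0, 1.2, 0.8, 0.8, 1.2] -x end [None, None, None, None, -1.5]
scene load -y side [4.0, 4.2, 3.8, 3.8, 3.2, 4.0, 3.2, 3.8, 3.8, 3.5, 4.2] -x end [1.2, 1.2, 1.2, 1.5, 1.0]
top up -y side [-0.5, -0.5, -1.2, None, None, None, None, None, None, None, None] -x end [1.5, 2.2, 2.8, 1.0, None]
top load -y side [2.0, 2.0, 1.8, 1.5, 2.8, 2.5, 1.8, 1.8, 1.5, 2.0, 1.8] -x end [1.5, 1.5, 1.8, 1.8, 1.8]
```

Both views agree that the held tote sits about 2.7 mm too far +y of the dock and is about right along x. I'll shift it by −2.6 mm and re-measure.

Emit:
move_arm --series "-0.1 -1.3 0 0 0 0 60; 0 -1.3 0 0 0 0 60; 0 0 0 0 0 0 60; 0 0 0 0 0 0 60"

```text
time_s: 9.88
tool_pos: [0.5365, -0.1649, 0.1019]
eef_rot: [1.0, -0.025, 0.0, 0.0]
wrist_force: [0.6, 0.2, -2.8]
grip_width: 0.0638
```

```bash
cat > m2.py <<'E'
from edge import *
o=arm.observe(); p=o['tool_pos']*1000
print(p,o['wrist_force'])
L=((546.5,-162.8),-3.0); u=np.array([.9986,-.0523]); c=np.array(L[0])-u*10
z=p[2]+38.2
for n in("scene","top"):
    im=arm.get_image(n)
    print(n,"-y side",line(n,im,c,-3,z,[(x,-33) for x in(-55,-50,-45,-40,-35,-30,-10,0,10,20,30,40,50,60)],(0,-1)),"-x end",line(n,im,c,-3,z,[(-63,y) for y in(-25,-20,-15,-10,-5,0,5,10)],(-1,0)),"+x",line(n,im,c,-3,z,[(63,y) for y in(26,28,29,30,31)],(1,0)))
E
python3 m2.py
```

```text
[ 536.51078809 -164.90428077  101.85357418] [ 0.59453768  0.24600274 -2.82198555]
scene -y side [None, None, -3.5, -3.2, -4.0, -5.5, 2.2, 3.5, 2.5, 3.2, 3.0, 3.2, 3.2, 3.0] -x end [None, None, None, None, None, None, None, None] +x [None, None, None, None, None]
top -y side [0.8, 1.2, 2.2, 2.2, 1.8, 1.5, None, None, None, None, None, None, None, None] -x end [1.2, 2.0, 2.5, 3.2, 3.0, 2.5, 1.8, 1.2] +x [None, None, None, None, None]
```

Emit:
move_arm --series "0 -0.4 -5 0 0 0 60; 0 0 -5 0 0 0 60; 0 0 -4 0 0 0 60; 0 0 -2 0 0 0 60; 0 0 -1 0 0 0 60; 0 0 0 0 0 0 60; 0 0 0 0 0 0 60"

```text
time_s: 10.85
tool_pos: [0.5365, -0.1649, 0.0847]
eef_rot: [1.0, -0.025, -0.0, -0.0]
wrist_force: [0.4, 4.0, -2.1]
grip_width: 0.0639
```

Emit:
move_arm --series "0 0.5 0 0 0 0 60; 0 0 0 0 0 0 60; 0 0 0 0 0 0 60"

```text
time_s: 11.22
tool_pos: [0.5364, -0.1648, 0.0846]
eef_rot: [1.0, -0.026, -0.0, 0.0]
wrist_force: [0.2, 2.6, -3.7]
grip_width: 0.0638
```

Emit:
move_arm --series "0 0.5 0 0 0 0 60; 0 0 0 0 0 0 60; 0 0 0 0 0 0 60"

```text
time_s: 11.6
tool_pos: [0.5365, -0.1647, 0.085]
eef_rot: [1.0, -0.026, 0.0, 0.0]
wrist_force: [-0.2, 0.0, -2.2]
grip_width: 0.0642
```

Emit:
move_arm --series "0 0.5 0 0 0 0 60; 0 0 0 0 0 0 60; 0 0 0 0 0 0 60"

```text
time_s: 11.98
tool_pos: [0.5365, -0.1638, 0.0849]
eef_rot: [1.0, -0.025, 0.0, 0.0]
wrist_force: [-0.2, 0.2, -2.1]
grip_width: 0.064
```

Emit:
move_arm --series "0 0.5 0 0 0 0 60; 0 0.5 0 0 0 0 60; 0 0.5 0 0 0 0 60; 0 0 0 0 0 0 60; 0 0 0 0 0 0 60"

```text
time_s: 12.6
tool_pos: [0.5365, -0.1623, 0.0849]
eef_rot: [1.0, -0.025, 0.0, 0.0]
wrist_force: [0.5, -0.9, -2.4]
grip_width: 0.0637
```

Emit:
move_arm --series "0 0.5 0 0 0 0 60; 0 0.4 0 0 0 0 60; 0 0 0 0 0 0 60; 0 0 0 0 0 0 60"

```text
time_s: 13.1
tool_pos: [0.5365, -0.1616, 0.0848]
eef_rot: [1.0, -0.026, 0.0, 0.0]
wrist_force: [0.2, -1.3, -2.5]
grip_width: 0.064
```

Emit:
move_arm --series "0 -0.9 0 0 0 0 60; 0 -0.8 0 0 0 0 60; 0 0 -1 0 0 0 60; 0 0 -1 0 0 0 60; 0 0 -0.5 0 0 0 60; 0 0 0 0 0 0 60; 0 0 0 0 0 0 60"

```text
time_s: 13.98
tool_pos: [0.5365, -0.1631, 0.0824]
eef_rot: [1.0, -0.025, 0.0, 0.0]
wrist_force: [-0.2, -0.1, -3.0]
grip_width: 0.0642
```

Emit:
move_arm --series "0 0 -0.5 0 0 0 60; 0 0 0 0 0 0 60; 0 0 -0.5 0 0 0 60; 0 0 0 0 0 0 60"

```text
time_s: 14.48
tool_pos: [0.5366, -0.1631, 0.0816]
eef_rot: [1.0, -0.026, 0.0, 0.0]
wrist_force: [-1.0, 1.0, 0.3]
grip_width: 0.064
```

Touchdown is at the expected stacked height (feet at about 57 mm). I'll slide gently towards home.

Emit:
move_arm --series "0.7 -0.04 0 0 0 0 60; 0.8 -0.04 0 0 0 0 60; 1 -0.05 0 0 0 0 60; 1 -0.05 0 0 0 0 60; 1 -0.05 0 0 0 0 60; 0.5 -0.03 0 0 0 0 60; 0 0 0 0 0 0 60"

```text
time_s: 15.35
tool_pos: [0.5416, -0.1634, 0.0815]
eef_rot: [1.0, -0.026, 0.0, 0.0]
wrist_force: [-3.2, -0.5, 4.3]
grip_width: 0.0638
```

Emit:
move_arm --series "0 0 0.3 0 0 0 60; 0 0 0 0 0 0 60; 1 -0.05 0 0 0 0 60; 1 -0.05 0 0 0 0 60; 0 0 0 0 0 0 60"

```text
time_s: 15.98
tool_pos: [0.5436, -0.1634, 0.0816]
eef_rot: [1.0, -0.025, 0.0, -0.0]
wrist_force: [-1.7, 0.7, 1.9]
grip_width: 0.0643
```

Emit:
move_arm --series "0.5 -0.03 0 0 0 0 60; 0.5 -0.03 0 0 0 0 60; 0.5 -0.03 0 0 0 0 60; 0 0 0 0 0 0 60"

```text
time_s: 16.48
tool_pos: [0.545, -0.1635, 0.0816]
eef_rot: [1.0, -0.025, -0.0, -0.0]
wrist_force: [-2.2, 0.6, 0.7]
grip_width: 0.0639
```

Emit:
move_arm --series "0.5 -0.03 0 0 0 0 60; 0.5 -0.03 0 0 0 0 60; 0 0 0 0 0 0 60"

```text
time_s: 16.85
tool_pos: [0.546, -0.1636, 0.0816]
eef_rot: [1.0, -0.026, 0.0, 0.0]
wrist_force: [-1.4, 0.7, 0.5]
grip_width: 0.064
```

Emit:
move_arm --series "0.5 -0.03 0 0 0 0 60; 0.5 -0.03 0 0 0 0 60; 0 0 0 0 0 0 60"

```text
time_s: 17.23
tool_pos: [0.5471, -0.1636, 0.0816]
eef_rot: [1.0, -0.025, 0.0, 0.0]
wrist_force: [-1.4, 0.6, 1.3]
grip_width: 0.0639
```

Emit:
move_arm --series "0.5 -0.03 0 0 0 0 60; 0.5 -0.03 0 0 0 0 60; 0 0 0 0 0 0 60"

```text
time_s: 17.6
tool_pos: [0.5479, -0.1637, 0.0817]
eef_rot: [1.0, -0.025, -0.0, 0.0]
wrist_force: [-3.2, 0.6, 1.6]
grip_width: 0.0641
```

Emit:
move_arm --series "0.5 -0.03 0 0 0 0 60; 0.5 -0.03 0 0 0 0 60; 0 0 0 0 0 0 60"

```text
time_s: 17.98
tool_pos: [0.549, -0.1638, 0.0816]
eef_rot: [1.0, -0.025, 0.0, 0.0]
wrist_force: [-2.9, 0.5, 1.4]
grip_width: 0.064
```

Emit:
move_arm --series "0.5 -0.03 0 0 0 0 60; 0.5 -0.03 0 0 0 0 60; 0 0 0 0 0 0 60"

```text
time_s: 18.35
tool_pos: [0.5501, -0.1638, 0.0816]
eef_rot: [1.0, -0.025, 0.0, 0.0]
wrist_force: [-3.8, 0.4, 1.5]
grip_width: 0.064
```

Emit:
move_arm --series "0.5 -0.03 0 0 0 0 60; 0.5 -0.03 0 0 0 0 60; 0 0 0 0 0 0 60"

```text
time_s: 18.73
tool_pos: [0.5511, -0.1639, 0.0816]
eef_rot: [1.0, -0.026, 0.0, 0.0]
wrist_force: [-2.9, 0.7, 1.7]
grip_width: 0.0638
```

Emit:
move_arm --series "0.5 -0.03 0 0 0 0 60; 0.5 -0.03 0 0 0 0 60; 0.5 -0.03 0 0 0 0 60"

```text
time_s: 19.1
tool_pos: [0.5525, -0.1639, 0.0816]
eef_rot: [1.0, -0.025, -0.0, -0.0]
wrist_force: [-4.3, 1.7, 1.9]
grip_width: 0.0642
```

Emit:
move_arm --series "0.5 -0.03 0 0 0 0 60; 0.5 -0.03 0 0 0 0 60; 0.5 -0.03 0 0 0 0 60"

```text
time_s: 19.48
tool_pos: [0.5541, -0.164, 0.0817]
eef_rot: [1.0, -0.025, 0.0, 0.0]
wrist_force: [-3.2, 1.1, 1.7]
grip_width: 0.0636
```

Emit:
move_arm --series "0.5 -0.03 0 0 0 0 60; 0.5 -0.03 0 0 0 0 60; 0 0 0 0 0 0 60"

```text
time_s: 19.85
tool_pos: [0.5551, -0.1641, 0.0816]
eef_rot: [1.0, -0.025, 0.0, -0.0]
wrist_force: [-3.1, 1.0, 1.4]
grip_width: 0.0636
```

Emit:
move_arm --series "0.5 -0.03 0 0 0 0 60; 0.5 -0.03 0 0 0 0 60; 0 0 0 0 0 0 60"

```text
time_s: 20.23
tool_pos: [0.5557, -0.1642, 0.0818]
eef_rot: [1.0, -0.025, -0.0, 0.0]
wrist_force: [-5.1, 1.7, 3.5]
grip_width: 0.0641
```

Emit:
move_arm --series "0.5 -0.03 0 0 0 0 60; 0.5 -0.03 0 0 0 0 60; 0 0 0 0 0 0 60"

```text
time_s: 20.6
tool_pos: [0.5561, -0.1642, 0.082]
eef_rot: [1.0, -0.025, -0.001, -0.0]
wrist_force: [-9.1, 2.1, 6.1]
grip_width: 0.0639
```

Emit:
move_arm --series "0.5 -0.03 0 0 0 0 60; 0.5 -0.03 0 0 0 0 60; 0 0 0 0 0 0 60"

```text
time_s: 20.98
tool_pos: [0.5566, -0.1642, 0.0822]
eef_rot: [1.0, -0.025, -0.002, -0.0]
wrist_force: [-12.2, 2.2, 10.5]
grip_width: 0.0638
```

Emit:
move_arm --series "0.25 -0.01 0 0 0 0 60; 0 0 0 0 0 0 60; 0 0 0 0 0 0 60; 0 0 0 0 0 0 60"

```text
time_s: 21.48
tool_pos: [0.5567, -0.1642, 0.0822]
eef_rot: [1.0, -0.025, -0.002, -0.0]
wrist_force: [-13.2, 3.0, 10.9]
grip_width: 0.0638
```

Emit:
move_arm --series "0 0 0 0 0 0 60; 0 0 0 0 0 0 60; 0 0 0 0 0 0 60; 0 0 0 0 0 0 60"

```text
time_s: 21.98
tool_pos: [0.5567, -0.1642, 0.0822]
eef_rot: [1.0, -0.025, -0.002, -0.0]
wrist_force: [-13.0, 4.0, 10.8]
grip_width: 0.0638
```

Emit:
move_arm --series "0 0 0 0 0 0 60; 0 0 0 0 0 0 60"

```text
time_s: 22.22
tool_pos: [0.5567, -0.1642, 0.0823]
eef_rot: [1.0, -0.025, -0.002, -0.0]
wrist_force: [-13.6, 3.7, 10.4]
grip_width: 0.0639
```

Held about 1 s at 13 N. Now I'll unload before releasing.

Emit:
move_arm --series "-0.5 0.03 0 0 0 0 60; -0.5 0.03 0 0 0 0 60; -0.5 0.03 0 0 0 0 60; -0.5 0.03 0 0 0 0 60; -0.3 0.02 0 0 0 0 60; 0 0 0 0 0 0 60"

```text
time_s: 22.98
tool_pos: [0.5558, -0.1642, 0.0818]
eef_rot: [1.0, -0.025, -0.0, 0.0]
wrist_force: [-5.1, 1.6, 4.1]
grip_width: 0.0641
```

Emit:
move_arm --series "-0.4 0.02 0 0 0 0 60; -0.4 0.02 0 0 0 0 60; 0 0 0 0 0 0 60"

```text
time_s: 23.35
tool_pos: [0.5553, -0.1641, 0.0816]
eef_rot: [1.0, -0.025, 0.0, 0.0]
wrist_force: [-1.6, 1.1, 1.0]
grip_width: 0.0639
```

Emit:
move_arm --series "0 0 0 0 0 0 66; 0 0 0 0 0 0 68; 0 0 0 0 0 0 70; 0 0 0 0 0 0 72; 0 0 0 0 0 0 74; 0 0 0 0 0 0 78; 0 0 0 0 0 0 82; 0 0 0 0 0 0 84; 0 0 0 0 0 0 84"

```text
time_s: 24.48
tool_pos: [0.5552, -0.1642, 0.0816]
eef_rot: [1.0, -0.025, -0.0, 0.0]
wrist_force: [0.1, -0.0, -0.2]
grip_width: 0.0842
```

Released with zero force. I'll retreat up and out of view, then look.

Emit:
move_arm --series "0 0 6 0 0 0 84; 0 0 10 0 0 0 84; 0 0 15 0 0 0 84; 0 0 20 0 0 0 84; 0 0 25 0 0 0 84; 0 0 25 0 0 0 84; 0 0 20 0 0 0 84; -20 40 0 0 0 0 84; -20 50 0 0 0 0 84; -20 50 0 0 0 0 84; -20 50 0 0 0 0 84; -20 50 0 0 0 0 84; 0 0 0 0 0 0 84"

```text
time_s: 26.1
tool_pos: [0.4544, 0.0785, 0.2043]
eef_rot: [1.0, -0.023, 0.001, -0.0]
wrist_force: [-0.1, -1.3, 0.1]
grip_width: 0.084
```

Run:
```python
from edge import *
o=arm.observe();print(o['time_s'],o['tool_pos'],o['wrist_force'])
t=arm.get_image("top");s=arm.get_image("scene");d=np.load("im0.npz")
a=cv2.convertScaleAbs(crop("scene",223,172,66,66,6,s)[0],alpha=1.4);b=cv2.convertScaleAbs(crop("top",316,178,66,66,6,t)[0],alpha=1.4)
cv2.imwrite("pics/e1.png",np.hstack([a,b]))
for nm,im,(x,y,w,h),z in(("stack",t,(285,140,64,70),.119),("nest0",d['t'],(170,155,66,72),.096),("nest1",t,(170,155,66,72),.062)):
    c=cv2.resize(im[y:y+h,x:x+w],None,fx=8,fy=8,interpolation=cv2.INTER_CUBIC).astype(int)
    m=((c[...,2]>120)&(c[...,2]>c[...,0]*2)&(c[...,2]>c[...,1]*1.5)).astype(np.uint8)
    cs=max(cv2.findContours(m,0,2)[0],key=cv2.contourArea)
    P=onplane("top",cv2.convexHull(cs).reshape(-1,2)/8-.44+[x,y],z)[:,:2]*1000
    print(nm,cv2.minAreaRect(P.astype(np.float32)))
c=(555.3-.0,-162.8)
for n,im in(("scene",s),("top",t)):
    for zz in(119,):
        print(n,"-y",line(n,im,c,-3,zz,[(x,-33) for x in(-50,-30,-10,10,30,50)],(0,-1)),"-x",line(n,im,c,-3,zz,[(-63,y) for y in(-20,0,20)],(-1,0)))
```

```text
26.1 [0.45438417 0.07845023 0.20425405] [-0.08671373 -1.25917331  0.0901775 ]
stack ((552.9990844726562, -162.91055297851562), (67.94139099121094, 129.9752655029297), 87.19868469238281)
nest0 ((513.6510009765625, 145.9164581298828), (67.92386627197266, 127.43740844726562), 73.73680114746094)
nest1 ((555.644287109375, 133.82443237304688), (67.20443725585938, 43.96505355834961), 74.48348999023438)
scene -y [4.8, 4.2, 4.0, 4.2, 4.8, 4.0] -x [0.5, -7.5, 2.0]
top -y [2.8, 2.2, 2.5, 2.8, 2.0, 2.8] -x [4.5, 4.8, 5.0]
```

View pics/e1.png

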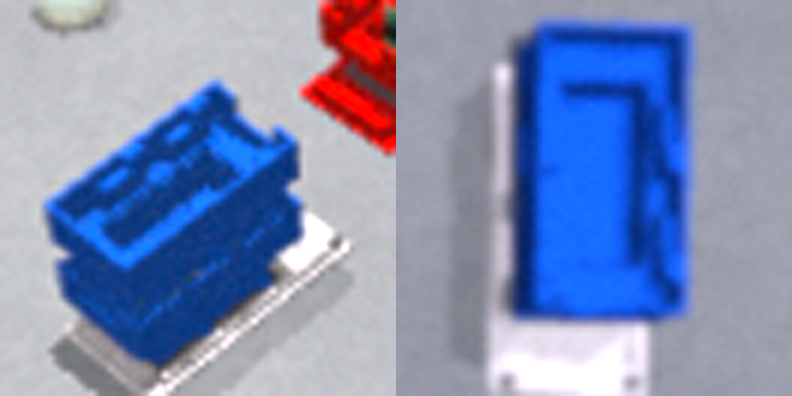

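```bash
python3 -c "
from plant import arm
print(arm.finish_job())"
```

```text
the job is handed in; nothing more can be done
None
```

The upper tote is stacked on the docked tote of boards, half a turn round, slid home against the stops and fence, and released. The job was handed in at about 26 s of the 54 s allowed.

**What I did**
- **Lift and turn:** I lifted the tote out of the other one and turned it half a turn. I set it down about 10 mm short of home.
- **Slide home:** It slid under the lips to the stops, with the sledge moving at about 3–4 N, and the fence came after roughly 8 mm of play.
- **Lean:** I held it at 13.0–13.6 N for about 1 s. That was the highest push in any reading between moves.
- **Release:** I took the load off first, without the force ever reversing, and then opened the fingers. All forces then read zero.

**What the last checks showed**
- **Seating:** The final pictures show it stacked and level, with the scooped ends opposite and the ends lined up with the tote below. The feet touched down within about 1 mm of the stacking height, which leaves the boards clear.
- **Base tote:** The visible foot stayed at the same pixel before and after the lift. The final numeric check on it failed, I think because the arm blocked the view.

**What disagreed**
- **Sideways position:** Both cameras suggested shifting the tote 2.6–3 mm towards −y before setting it down. That brought a foot against the side of the docked tote with about 4 N. I found the middle by feel instead, and set it down near the first estimate.
- **Position along x:** The last top view puts the tote's centre about 2 mm short (towards −x) of where the robot's own position does. I put that down to calibration and did not confirm it.
- **Downward force:** The tote pressed down with about 11 N while leaning, because the push acted above the stops.

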